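# Load a cuvette carrier under a photometer's spring flap

## Task

Load the cuvette carrier into the photometer: press the long plate beside the tray down with one fingertip to hold the spring-closed flap well open, and with the other fingertip push the carrier by its upright end plate along the tray, under the flap, until it is fully home against the stop. Keep the flap held open until the carrier is home, then draw back and let the flap spring shut behind it. Only push the carrier, never pick it up, and leave the things standing around alone.

Things in the scene. Friction and masses are not known exactly. Their poses are not given: they have to be found in the camera images.
- reader: The photometer, a low white and grey instrument fixed to the bench, 415 x 230 mm, nowhere over 105 mm high but for its flap. Origin: on the bench, on the centre line of its tray, below the mouth where the flap begins. x points along the tray, the way the carrier is pushed (away from the robot), y left, z up.
- tray_mouth (a point): Point on the tray floor, at the mouth, 40 mm above the reader's origin; axes as the reader's. The tray is open above from x = -205 mm (front) to here, then runs on under the flap to a stop at x = 62 mm. It is 44 mm wide between guide walls 4 mm thick, 12 mm high in front of the mouth.
- flap (a joint): Angle of the black flap (rad): 0 shut, 1.1 fully open at its limit. It covers the tray beyond the mouth (71 x 56 mm); its skirt hangs in the mouth and blocks the carrier. The carrier passes beneath from 0.75 rad on. A spring shuts it at once when let go; the press plate opens it, 3 to 10 N there hold it open.
- flap_hinge (a point): Point above the mouth on the flap's 6 mm hinge rod, which runs along the reader's x, 30 mm left of the tray's centre line and 36 mm above the tray floor, from x = -205 to 64 mm. The flap's right edge rises as it opens, to 130 mm above the bench; the flap stays beyond x = -3 mm of the reader.
- press_plate (a point): Centre of the upper face of the press plate, a ribbed aluminium strip left of the tray, rigid with the flap, 175 mm long (reader x = -195 to -20 mm), 36 mm wide. Flap shut: it slopes 0.95 rad, left edge up (103 mm over the bench). Pressed straight down to 0.95 rad it is level, its top 12 mm above the tray floor, at y = 44 to 80 mm; the limit is 2 to 7 mm lower. Fingertips slide along it.
- carrier_block (a point): Loose grey cuvette carrier (100 to 210 g, 95 mm long): centre of its front block, 50 mm long (x, towards the flap), 40 wide, 26 high, three clear cuvettes standing 5 mm out of its top. 13 mm above the tray floor. It starts in the tray before the mouth. Home, its front is at the stop and this point at x = 37 mm of the reader. A tongue 8 mm high joins it to the end plate, passing under the shut flap.
- carrier_plate (a point): Centre of the rear face (the one to push) of the carrier's upright end plate, 30 mm wide, 28 mm high, 5 mm thick, standing on the tray floor. It is 70 mm behind the centre of the block, 14 mm above the tray floor; at home it is at x = -33 mm of the reader, still in front of the flap.
- wash_bottle: Bystander: white bottle, 60 mm wide, 130 mm tall, right of the reader. Origin under its centre.
- beaker: Bystander: glass beaker, 70 mm wide, 90 mm tall, right of the reader. Origin under its centre.
- vial_a: Bystander: capped vial, 22 mm wide, 42 mm tall, standing on the reader's deck right of the tray (deck 40 mm above the bench). Origin under its centre.
- vial_b: Bystander: a second such vial, nearer the front.
- tube_rack: Bystander: white tube rack, 160 x 60 x 45 mm, left of the reader. Origin under its centre.
- mouse: Bystander: black computer mouse, 33 mm high, left of the reader. Origin at its underside.
- cuvette_box: Bystander: carton, 90 x 70 x 35 mm, far right of the reader. Origin under its centre.
Mind the look-alikes: they are no part of the job. What is meant by the part that bears carrier_block is not green, and is the smaller of those in its own colour.

How it is judged:
By the outcome, as a careful person would: the job done as asked, in the order asked, and still so for the second after the job is handed in, with the robot touching nothing.
It also fails if it takes over 38 s, if anything falls off the work surface, if the arm or the gripper's body presses on something with over 40 N, if the wrist force passes 120 N, or if a joint passes its speed limit or range.

## Robot

A 6-joint arm with a two-finger parallel gripper is mounted at the origin on the work surface. World frame = base frame: x ahead of the robot, y to its left, z up, the work surface at z = 0. Lengths are in m, angles in rad, forces in N, time in s.
With the tool pointing down it reaches from about 0.25 to 0.775 m from the base axis. Payload 4 kg.
Tool frame: the origin (TCP) lies at the very end of the fingers, on their centre line; the grasp point (between the pads) lies hold_point_z behind it (hold_point_z is the distance from the TCP to the grasp point, in m); z points along the fingers, y is the direction in which the jaws open and shut (so a half turn about z gives the same grasp; the last joint's range is limited). The gripper opens to 94 mm and grips with 3 to 60 N. Pads are 16 mm wide; open, the fingers measure 119 mm over their backs; the gripper's body (75 mm by 177 mm) begins 78 mm behind the grasp point.
Start: joints at [-1.205, 0.087, 1.371, -0, 1.684, -0.103], TCP at [0.248, -0.491, 0.206] pointing down, gripper open.
Joint ranges: [-3.1, 3.1], [-0.76, 2.03], [0.27, 2.55], [-1.08, 4.22], [0.17, 2.65], [-2.57, 2.57]. Speed limits (rad/s): [2.79, 2.79, 3.14, 3.14, 3.14, 3.14].

## Interface

Orientations are given as [roll, pitch, yaw] about the fixed x, y, z axes, in that order (R = Rz(yaw) Ry(pitch) Rx(roll)).
In Python, from bench import * gives the robot as it stands.
- The arm moves only by the tool step_arm, never from a script. Its argument "increments" is text: rows parted by semicolons, each of 6 numbers parted by spaces: the shift along the tool's x, y, z in cm, then the turn, a rotation vector about the tool's x, y, z in rad. A call has 1 to 5 rows; each row shifts and turns the commanded pose from where the row before left it, along the tool's axes as they then stand; what a row does not reach is not made up. A row lasts 1/10 s, in which the tool goes at most 50 mm and 8.59 degrees, less where a joint would pass 70% of its speed; a pose out of reach is approached as far as the arm can. A call is refused whole if a number of a shift passes 5 or a number of a turn 0.15, either way. A call with a gripper value outside its range is refused whole. "claw" is the gripper's target within -1 to 1 (shut at 1, half-way at 0, fully open at -1), set as the call begins (left out, the last holds). The fingers move at their own pace and stop on an object; the grip force is fixed at half the most. Time passes only in rows, so rows that do not move let the fingers close. It gives the time, the measured TCP pose, the force and the opening at its end, in the units of the state.
- get_obs(): the state, without advancing time (a new reading comes with each control period).
- snapshot(name): name is "side" or "top" or "wrist"; returns the picture (480x640x3 uint8, red, green, blue); there is no depth.
- calibration(name): a dict with "camera_matrix" (3x3 intrinsics, pixels), "eye" and "orientation" of the camera in the world; the wrist camera has in their place "tool_from_camera" (4x4, takes a point from camera to tool coordinates, whose origin is the TCP and whose axes are the flange's). Camera axes: x right, y up, looking along -z (the intrinsics and any distortion apply to the point x, -y, -z); pixel columns grow to the right and rows downward; lengths in m; the calibration is good to about 2 mm. The wrist camera is an equidistant fisheye: a pixel r from the principal point sees the ray r / f radians off the axis. A picture is of the moment at which its call begins: read the wrist's pose just before it. calibration takes no time and is no camera call.
- close_job(): hands the job in, once; it reports no verdict.
The state is a dict: "time": time; "joint_positions": joint angles; "qvel": joint speeds; "joint_torque": joint torques, N m; "tool_pos": TCP position; "ee_rot": TCP orientation; "wrist_force": force on the tool from outside, world axes, zero at the start; "wrist_torque": the same for the moment, N m; "width": finger opening in m.
Only numpy, scipy, OpenCV 4.12 (cv2) and the standard library are available. Lean on these libraries where they do the work, as an engineer would, in place of code of your own. Each camera call takes 0.05 s, during which the arm holds its last target. There are 200 camera calls.

## Working session

There is one attempt and no reset: what is moved stays moved. The work goes in short steps, Python scripts to look and compute and a tool call to move; the robot and the scene stay as the last step left them, time stands still between calls to the robot, and variables do not carry over. Pictures are saved under pics/ and viewed, about 8 in all and at most 12, crops included, and the job is handed in when it is done.

Besides the shell and the picture viewer there is one more tool, called after ">>>" as a command line: name --argument value ..., lists and objects as JSON in quotes. step_arm: Moves the arm, as the interface text tells. Its arguments: {"type":"object","properties":{"increments":{"type":"string"},"claw":{"type":"number"}},"required":["increments"]}

```bash
ls; mkdir -p pics
python3 - <<'E'
from bench import *
import cv2
print(get_obs())
for n in("side","top"):
    cv2.imwrite(f"pics/{n}0.png",snapshot(n)[:,:,::-1]); print(n,calibration(n))
print(calibration("wrist"))
E
```

```text
pics
{'time': 0.0, 'joint_positions': array([-1.20508440e+00,  8.79428279e-02,  1.37225006e+00, -2.38770056e-05,
        1.68357367e+00, -1.03086888e-01]), 'qvel': array([ 0.0002785 , -0.00036757, -0.00234855,  0.00184845, -0.00082517,
        0.00073418]), 'joint_torque': array([-7.78232206e-04, -3.40175664e+01, -3.02429652e+01,  7.17055681e-02,
        3.29722592e-02, -1.90703781e-04]), 'tool_pos': array([ 0.24829769, -0.4901537 ,  0.20431295]), 'ee_rot': array([-3.13942785e+00, -2.00098787e-04,  4.68795934e-01]), 'wrist_force': array([-0.20827874, -0.15560962,  0.10760372]), 'wrist_torque': array([-0.04244658, -0.0228134 ,  0.02169536]), 'width': 0.09405209970535812}
side {'camera_matrix': array([[617.04361918,   0.        , 321.9516471 ],
       [  0.        , 617.04361918, 239.8344352 ],
       [  0.        ,   0.        ,   1.        ]]), 'eye': array([-0.08840609,  0.5698297 ,  0.98550623]), 'orientation': array([ 7.26680389e-01, -2.17320992e-04, -2.32557840e+00])}
top {'camera_matrix': array([[504.99765014,   0.        , 313.69432036],
       [  0.        , 504.99765014, 246.82015238],
       [  0.        ,   0.        ,   1.        ]]), 'eye': array([ 0.39115783, -0.00228793,  1.08144307]), 'orientation': array([ 0.107181  , -0.00364373, -1.55129373])}
{'camera_matrix': array([[371.64829954,   0.        , 315.61521503],
       [  0.        , 371.64829954, 239.79145455],
       [  0.        ,   0.        ,   1.        ]]), 'tool_from_camera': array([[-5.46388340e-04,  9.73544857e-01,  2.28495323e-01,
         6.55559817e-02],
       [ 9.99999818e-01,  5.90418682e-04, -1.24338781e-04,
         1.48946743e-04],
       [-2.55957288e-04,  2.28495214e-01, -9.73545002e-01,
        -1.79373021e-01],
       [ 0.00000000e+00,  0.00000000e+00,  0.00000000e+00,
         1.00000000e+00]])}
```

View pics/side0.png

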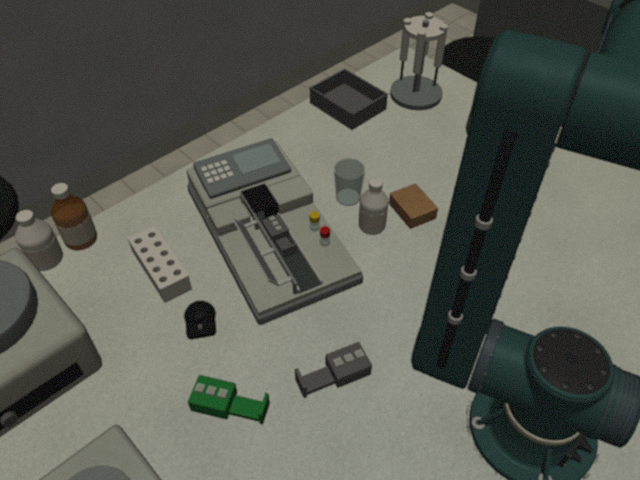

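View pics/top0.png

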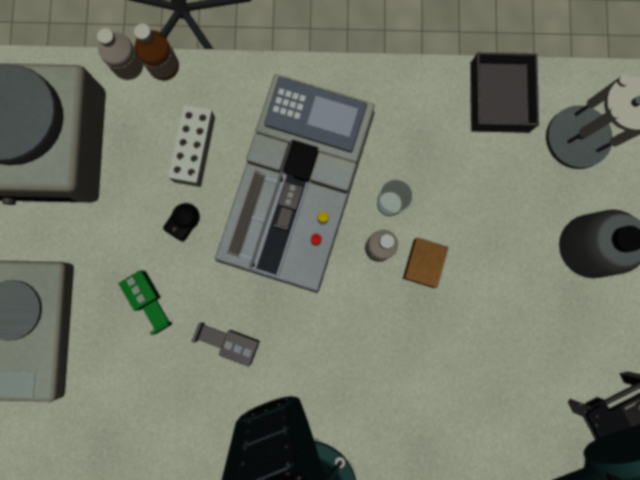

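In the top view, the candidates for the carrier are green on the bench (145,300), a larger grey one on the bench (228,343) and a smaller grey one in the tray (288,205). I choose the one in the tray and check it in a close crop, with the side view beside it.

Run:
```python
import cv2,numpy as np
t=cv2.imread("pics/top0.png");s=cv2.imread("pics/side0.png")
a=cv2.resize(t[130:290,210:350],None,fx=3.0,fy=3.0,interpolation=3)
b=cv2.resize(s[170:330,210:340],None,fx=3.0,fy=3.0,interpolation=3)
a=np.hstack([a,b[:480]]);a=np.clip(a*1.6,0,255).astype('uint8')
print(a.shape);cv2.imwrite("pics/crop.png",a[:, :800] if a.shape[1]>800 else a)
```

```text
(480, 810, 3)
```

View pics/crop.png

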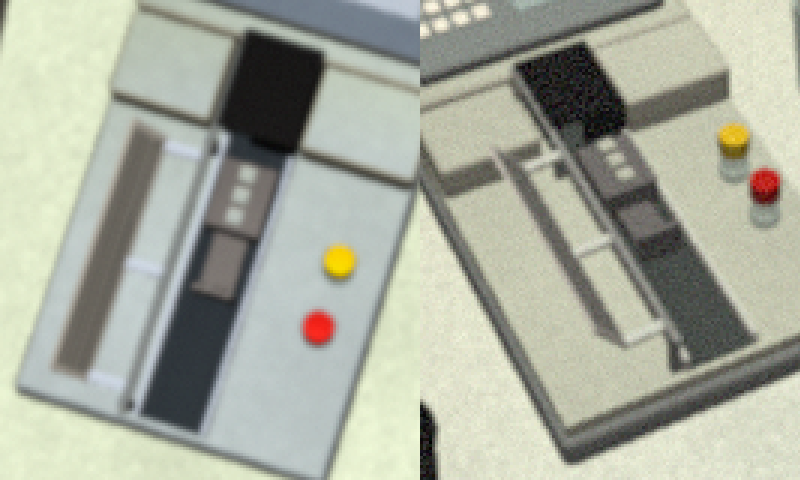

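The crop shows the carrier in the tray: block at crop (242,198), end plate at about (215,290), press plate from (150,125) to (75,375), flap at (275,90). Front corners of the deck are at (20,388) and (325,478).

```bash
cat > h.py <<'E'
from bench import *
import numpy as np, cv2
from scipy.spatial.transform import Rotation as R
def ray(name,px,obs=None):
    c=calibration(name);K=c["camera_matrix"];px=np.atleast_2d(px).astype(float)
    v=(px-K[:2,2])/K[0,0]
    if name=="wrist":
        r=np.linalg.norm(v,axis=1,keepdims=True);d=np.c_[v*np.sinc(r/np.pi)**1*1.0,np.cos(r)]
        T=c["tool_from_camera"];Rt=R.from_euler("xyz",obs["ee_rot"]).as_matrix()
        M=Rt@T[:3,:3];e=obs["tool_pos"]+Rt@T[:3,3]
    else:
        d=np.c_[v,np.ones(len(v))];M=R.from_euler("xyz",c["orientation"]).as_matrix();e=c["eye"]
    return e,(d*[1,-1,-1])@M.T
def onz(name,px,z,obs=None):
    e,d=ray(name,px,obs);return e+d*((z-e[2])/d[:,2])[:,None]
def tri(*rs):
    A=np.zeros((3,3));b=np.zeros(3)
    for e,d in rs:
        d=d[0]/np.linalg.norm(d[0]);P=np.eye(3)-np.outer(d,d);A+=P;b+=P@e
    p=np.linalg.solve(A,b);return p,[np.linalg.norm(np.cross(p-e,d[0]/np.linalg.norm(d[0]))) for e,d in rs]
E
python3 - <<'E'
from h import *
T=lambda u,v:[210+u/3,130+v/3]
S=lambda u,v:[210+(u-420)/3,170+v/3]
names=dict(frontL=(20,388,.04),frontR=(325,478,.04),floorFL=(143,412,.04),floorFR=(200,430,.04),blockFar=(252,160,.066),blockmid=(242,198,.07),plateTopMid=(212,298,.068),flapNR=(293,152,.076),flapNL=(222,125,.076),flapFL=(247,30,.076),flapFR=(325,55,.076))
for k,(u,v,z) in names.items(): print(k,onz("top",T(u,v),z).round(3))
for k,a,b in [("yellow cap",(340,262),(734,138)),("rod front",(128,405),(685,355)),("block cuv mid",(242,193),(609,160)),("frontR corner",(325,478),(808,335)),("frontL",(20,388),(568,435)),("pl near hi",(58,370),(608,325)),("pl far hi",(135,122),(497,150))]:
    p,e=tri(ray("top",T(*a)),ray("side",S(*b)));print(k,p.round(3),np.round(e,3))
E
```

```text
frontL [[0.473 0.196 0.04 ]]
frontR [[ 0.416 -0.015  0.04 ]]
floorFL [[0.458 0.111 0.04 ]]
floorFR [[0.447 0.071 0.04 ]]
blockFar [[0.631 0.039 0.066]]
blockmid [[0.603 0.045 0.07 ]]
plateTopMid [[0.535 0.064 0.068]]
flapNR [[0.634 0.011 0.076]]
flapNL [[0.652 0.06  0.076]]
flapFL [[0.719 0.044 0.076]]
flapFR [[ 0.702 -0.009  0.076]]
yellow cap [ 0.561 -0.022  0.071] [0.001 0.001]
rod front [0.46  0.118 0.05 ] [0.003 0.003]
block cuv mid [0.61  0.047 0.06 ] [0.002 0.002]
frontR corner [ 0.433 -0.    -0.011] [0.022 0.022]
frontL [0.475 0.2   0.026] [0.001 0.001]
pl near hi [0.48  0.16  0.099] [0.001 0.001]
pl far hi [0.647 0.116 0.093] [0.001 0.001]
```

>>> step_arm --increments "0 0 -0.3 0 0 0.146; 0 0 -0.3 0 0 0.146; 0 0 -0.3 0 0 0.146; 0 0 -0.3 0 0 0.146; 0 0 -0.3 0 0 0.146" --claw -0.14

```text
time: 0.6
tool_pos: [0.2484, -0.4904, 0.2199]
ee_rot: [-3.141, 0.001, -0.267]
wrist_force: [0.4, 0.8, -0.2]
width: 0.0575
```

>>> step_arm --increments "0.8 -4.6 0 0 0 0; 0.8 -4.6 0 0 0 0; 0.8 -4.6 0 0 0 0; 0.8 -4.6 0 0 0 0; 0.8 -4.6 0 0 0 0"

```text
time: 1.1
tool_pos: [0.3467, -0.2769, 0.22]
ee_rot: [-3.141, 0.0, -0.262]
wrist_force: [-0.1, -0.8, -0.6]
width: 0.0539
```

>>> step_arm --increments "0.8 -4.6 0 0 0 0; 0.8 -4.6 0 0 0 0; 0.8 -4.6 0 0 0 0; 0.8 -4.6 0 0 0 0; 0.8 -4.6 0 0 0 0"

```text
time: 1.6
tool_pos: [0.4447, -0.065, 0.2201]
ee_rot: [3.141, 0.0, -0.261]
wrist_force: [-0.2, -0.4, 0.7]
width: 0.0533
```

>>> step_arm --increments "0.8 -4.6 0 0 0 0; 0.8 -4.6 0 0 0 0; 0.8 -4.6 0 0 0 0; 0.8 -4.6 0 0 0 0; 0 0 0 0 0 0"

```text
time: 2.1
tool_pos: [0.5236, 0.1072, 0.2188]
ee_rot: [-3.141, 0.003, -0.254]
wrist_force: [-0.1, -0.4, 0.1]
width: 0.0534
```

Run:
```python
from h import *
import json
o=get_obs();w=snapshot("wrist")
print({k:np.round(o[k],4) for k in("time","tool_pos","ee_rot","joint_positions","wrist_force","width")})
json.dump({k:list(o[k]) for k in("tool_pos","ee_rot")},open("o1.json","w"))
cv2.imwrite("pics/w1.png",w[:,:,::-1])
```

```text
{'time': np.float64(2.1), 'tool_pos': array([0.5236, 0.1072, 0.2188]), 'ee_rot': array([-3.1405e+00,  2.6000e-03, -2.5440e-01]), 'joint_positions': array([9.4600e-02, 5.1800e-02, 1.3822e+00, 1.9000e-03, 1.7097e+00,
       1.9200e+00]), 'wrist_force': array([-0.0601, -0.3794,  0.1252]), 'width': np.float64(0.0534)}
```

View pics/w1.png

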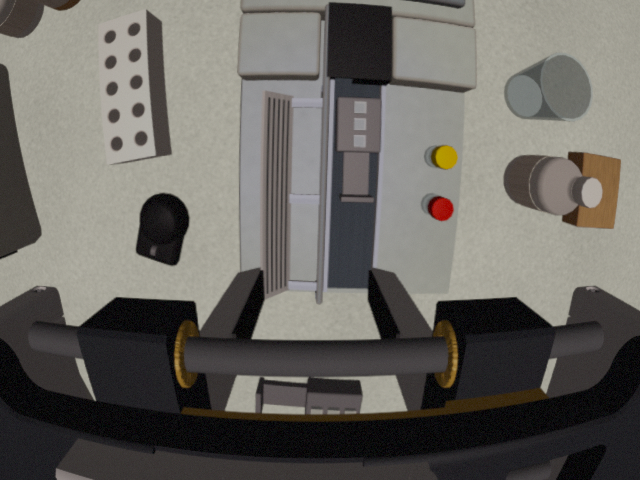

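The wrist view shows the tray front at about (354,290), carrier end plate at (357,200), block at (359,125), the flap's near edge at row 80, and the press plate from (277,93) to (275,295). The fingertips are at about (262,272) and (370,272).

Run:
```python
from h import *
import json
o={k:np.array(v) for k,v in json.load(open("o1.json")).items()}
P=lambda u,v,z:onz("wrist",[u,v],z,o)[0]
d={k:P(*a) for k,a in dict(frontL=(242,289,.04),frontR=(450,293,.04),floorNL=(329,287,.04),floorNR=(373,289,.04),floorFR=(384,84,.04),rodN=(320,302,.076),rodF=(326,82,.076),flapNL=(329,80,.076),flapNR=(391,82,.076),blockNR=(379,151,.066),blockNL=(337,150,.066),blockFL=(338,98,.066),plateL=(342,201,.068),plateR=(373,201,.068),ppFhi=(266,92,.1),ppNhi=(264,296,.1),yel=(445,157,.082),red=(441,208,.082)).items()}
T=lambda u,v:[210+u/3,130+v/3]
yaw=np.arctan2(*(d["rodF"]-d["rodN"])[1::-1]);print("yaw rod",yaw, "front",np.arctan2(*(d["frontL"]-d["frontR"])[1::-1])-np.pi/2,"floor",np.arctan2(*(d["floorFR"]-d["floorNR"])[1::-1]))
y=-.26;X=np.array([np.cos(y),np.sin(y)]);Y=np.array([-X[1],X[0]]);m=np.array([.65,.037])
for k,p in d.items(): print(k,p.round(4),"rdr",((p[:2]-m)@X).round(4),((p[:2]-m)@Y).round(4))
for k,a,b in [("plate top",(213,297),(357.5,201)),("cuv mid",(242,193),(360,124)),("flap near",(258,140),(360,81)),("rodfront",(128,405),(320,300)),("pp far hi",(135,122),(266,92)),("pp near hi",(58,370),(264,296))]:
    p,e=tri(ray("top",T(*a)),ray("wrist",b,o));print(k,p.round(4),np.round(e,4),"rdr",((p[:2]-m)@X).round(4),((p[:2]-m)@Y).round(4))
```

```text
yaw rod -0.2790394343412038 front -0.2835321070342527 floor -0.28550808124879584
frontL [0.4738 0.1994 0.04  ] rdr -0.2121 0.1116
frontR [ 0.4116 -0.0139  0.04  ] rdr -0.2173 -0.1105
floorNL [0.4538 0.1111 0.04  ] rdr -0.2087 0.0211
floorNR [0.4397 0.0675 0.04  ] rdr -0.211 -0.0246
floorFR [0.6379 0.0093 0.04  ] rdr -0.0045 -0.0299
rodN [0.4547 0.1207 0.076 ] rdr -0.2102 0.0307
rodF [0.6458 0.066  0.076 ] rdr -0.0115 0.0269
flapNL [0.647 0.063 0.076] rdr -0.0096 0.0244
flapNR [0.6334 0.0108 0.076 ] rdr -0.0093 -0.0296
blockNR [0.576  0.0349 0.066 ] rdr -0.071 -0.0211
blockNL [0.5857 0.0713 0.066 ] rdr -0.0709 0.0166
blockFL [0.6309 0.0587 0.066 ] rdr -0.0241 0.016
plateL [0.5404 0.0783 0.068 ] rdr -0.1165 0.0117
plateR [0.5336 0.051  0.068 ] rdr -0.1161 -0.0164
ppFhi [0.6462 0.1159 0.1   ] rdr -0.024 0.0753
ppNhi [0.482  0.1641 0.1   ] rdr -0.195 0.0797
yel [ 0.5587 -0.0195  0.082 ] rdr -0.0737 -0.078
red [ 0.5151 -0.0063  0.082 ] rdr -0.1192 -0.0765
plate top [0.5361 0.0638 0.0609] [0.0004 0.0004] rdr -0.117 -0.0033
cuv mid [0.6041 0.0459 0.076 ] [0.0016 0.0016] rdr -0.0466 -0.0032
flap near [0.6422 0.0357 0.0699] [0.0014 0.0014] rdr -0.0072 -0.0033
rodfront [0.4599 0.1179 0.0835] [0.0017 0.0017] rdr -0.2045 0.0293
pp far hi [0.6456 0.1154 0.1036] [0.0002 0.0002] rdr -0.0244 0.0747
pp near hi [0.4813 0.1626 0.0985] [0.0019 0.0019] rdr -0.1954 0.078
```

>>> step_arm --increments "0.1 0.4 3 0 0 0.022; 0 0 3 0 0 0; 0 0 3 0 0 0; 0 0 2 0 0 0; 0 0 0 0 0 0"

```text
time: 2.65
tool_pos: [0.5197, 0.0967, 0.1065]
ee_rot: [3.138, 0.008, -0.285]
wrist_force: [-0.5, -0.5, -0.0]
width: 0.0538
```

>>> step_arm --increments "0 0 0.6 0 0 0; 0 0 0.7 0 0 0; 0 0 0.7 0 0 0; 0 0 0.5 0 0 0; 0 0 0 0 0 0"

```text
time: 3.15
tool_pos: [0.5225, 0.0984, 0.0847]
ee_rot: [3.141, 0.001, -0.283]
wrist_force: [0.0, 0.5, -0.7]
width: 0.0535
```

Run:
```python
from h import *
o=get_obs();w=snapshot("wrist");s=snapshot("side")
print({k:np.round(o[k],4) for k in("time","tool_pos","ee_rot","wrist_force","wrist_torque","width")})
a=np.hstack([cv2.resize(w[40:360,190:470],None,fx=1.5,fy=1.5),cv2.resize(s[160:320,200:326],None,fx=3,fy=3)])
cv2.imwrite("pics/w2.png",np.clip(a[:,:,::-1]*1.4,0,255).astype('uint8')[:, :800])
```

```text
{'time': np.float64(3.15), 'tool_pos': array([0.5225, 0.0984, 0.0847]), 'ee_rot': array([ 3.141e+00,  1.200e-03, -2.832e-01]), 'wrist_force': array([ 0.0369,  0.5237, -0.6797]), 'wrist_torque': array([ 0.0374,  0.0314, -0.0439]), 'width': np.float64(0.0535)}
```

View pics/w2.png

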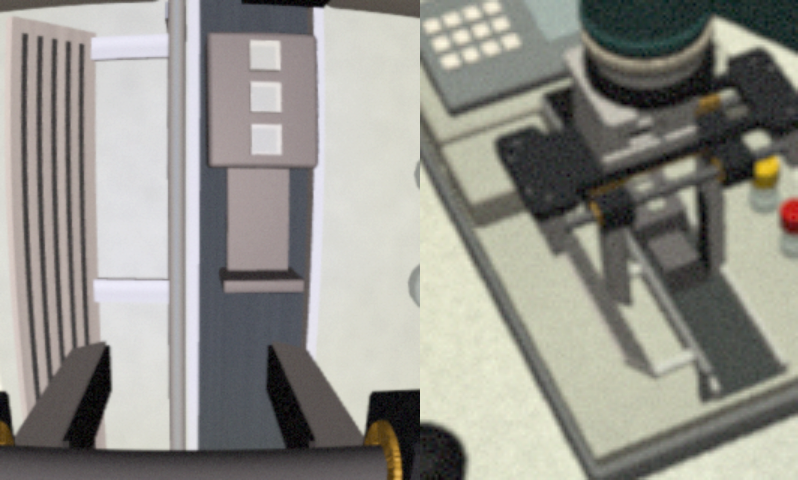

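Measured in the crop, the push fingertip is about 6 mm right of the end plate's centre and the press fingertip sits on the press plate's right edge. I lift 1 cm, shift 6.5 mm left and press.

>>> step_arm --increments "0 0 -1.2 0 0 0; 0 -0.65 0 0 0 0; 0 0 0.4 0 0 0; 0 0 0.5 0 0 0; 0 0 0.5 0 0 0"

```text
time: 3.75
tool_pos: [0.5244, 0.1047, 0.0827]
ee_rot: [3.141, 0.001, -0.283]
wrist_force: [-0.3, 0.0, 1.3]
width: 0.0536
```

>>> step_arm --increments "0 0 0.5 0 0 0; 0 0 0.5 0 0 0; 0 0 0.5 0 0 0; 0 0 0.5 0 0 0; 0 0 0 0 0 0"

```text
time: 4.25
tool_pos: [0.5239, 0.1023, 0.0629]
ee_rot: [3.136, 0.001, -0.284]
wrist_force: [-3.5, -5.7, 4.9]
width: 0.0534
```

>>> step_arm --increments "0 0 0.3 0 0 0; 0 0 0.3 0 0 0; 0 0 0.3 0 0 0; 0 0 0.2 0 0 0; 0 0 0 0 0 0"

```text
time: 4.75
tool_pos: [0.5228, 0.0981, 0.0553]
ee_rot: [3.128, 0.001, -0.284]
wrist_force: [-12.3, -16.6, 19.6]
width: 0.0537
```

Run:
```python
from h import *
o=get_obs();w=snapshot("wrist");s=snapshot("side")
print({k:np.round(o[k],4) for k in("time","tool_pos","ee_rot","wrist_force","wrist_torque","width")})
a=np.hstack([cv2.resize(w[0:320,190:470],None,fx=1.5,fy=1.5),cv2.resize(s[160:320,200:326],None,fx=3,fy=3)])
cv2.imwrite("pics/w3.png",np.clip(a[:,:,::-1]*1.4,0,255).astype('uint8')[:, :800])
```

```text
{'time': np.float64(4.75), 'tool_pos': array([0.5228, 0.0981, 0.0553]), 'ee_rot': array([ 3.1279e+00,  7.0000e-04, -2.8420e-01]), 'wrist_force': array([-12.3056, -16.5501,  19.5837]), 'wrist_torque': array([-2.7169,  2.3063,  0.1441]), 'width': np.float64(0.0537)}
```

View pics/w3.png

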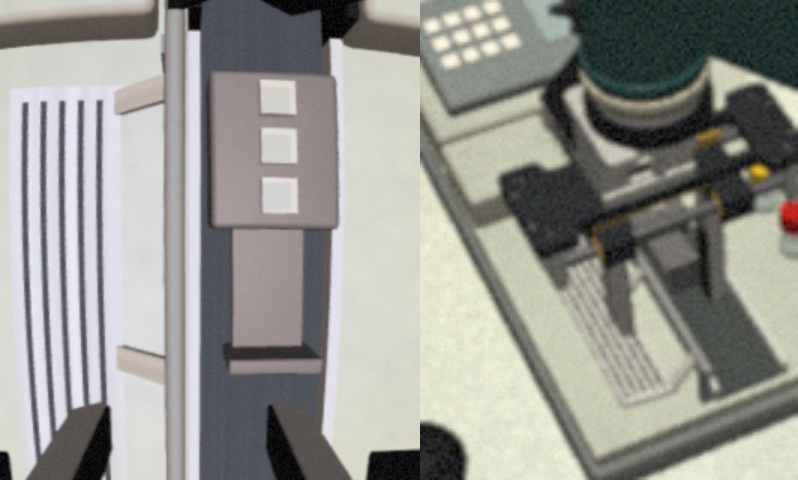

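The flap is open: the press plate looks nearly level, and the clear tip height implies about 0.87 rad. The plate is dragging the finger sideways, so I relax the command to the right before pushing.

>>> step_arm --increments "0 0.3 0 0 0 0; 0 0.3 0.1 0 0 0; 0 0 0.1 0 0 0; 0.4 0 0 0 0 0; 0 0 0 0 0 0"

```text
time: 5.35
tool_pos: [0.5256, 0.096, 0.052]
ee_rot: [3.138, 0.002, -0.283]
wrist_force: [-8.3, -5.6, 12.0]
width: 0.0531
```

>>> step_arm --increments "0.2 0 0 0 0 0; 0.4 0 0 0 0 0; 0.5 0 0 0 0 0; 0.5 0 0 0 0 0; 0.5 0 0 0 0 0" --claw 0

```text
time: 5.85
tool_pos: [0.5466, 0.0925, 0.0504]
ee_rot: [-3.141, 0.002, -0.283]
wrist_force: [-4.7, 2.1, 5.7]
width: 0.0472
```

>>> step_arm --increments "0.5 0 0 0 0 0; 0.5 0 0 0 0 0; 0.5 0 0 0 0 0; 0.5 0 0 0 0 0; 0.5 0 0 0 0 0"

```text
time: 6.35
tool_pos: [0.5707, 0.0856, 0.0504]
ee_rot: [-3.141, 0.002, -0.283]
wrist_force: [-5.5, 1.6, 6.3]
width: 0.047
```

Run:
```python
from h import *
o=get_obs();w=snapshot("wrist");s=snapshot("side")
print({k:np.round(o[k],4) for k in("time","tool_pos","ee_rot","wrist_force","wrist_torque","width")})
a=np.hstack([cv2.resize(w[0:320,190:470],None,fx=1.5,fy=1.5),cv2.resize(s[160:320,200:326],None,fx=3,fy=3)])
cv2.imwrite("pics/w4.png",np.clip(a[:,:,::-1]*1.4,0,255).astype('uint8')[:, :800])
```

```text
{'time': np.float64(6.35), 'tool_pos': array([0.5707, 0.0856, 0.0504]), 'ee_rot': array([-3.1411e+00,  2.4000e-03, -2.8300e-01]), 'wrist_force': array([-5.5383,  1.5559,  6.3008]), 'wrist_torque': array([0.4471, 0.9662, 0.0309]), 'width': np.float64(0.047)}
```

View pics/w4.png

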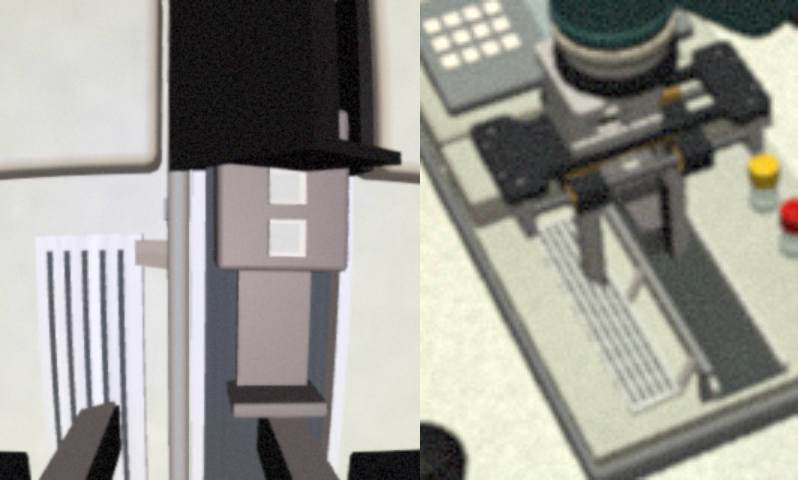

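>>> step_arm --increments "0.5 0 0 0 0 0; 0.5 0 0 0 0 0; 0.5 0 0 0 0 0; 0.5 0 0 0 0 0; 0.5 0 0 0 0 0"

```text
time: 6.95
tool_pos: [0.5955, 0.0778, 0.0503]
ee_rot: [3.142, 0.0, -0.283]
wrist_force: [-3.5, 1.4, 3.7]
width: 0.0469
```

>>> step_arm --increments "0.5 0 0 0 0 0; 0.4 0 0 0 0 0; 0.3 0 0 0 0 0; 0.2 0 0 0 0 0; 0 0 0 0 0 0"

```text
time: 7.45
tool_pos: [0.6091, 0.0739, 0.0505]
ee_rot: [-3.141, -0.001, -0.283]
wrist_force: [-3.1, 1.3, 2.4]
width: 0.0476
```

>>> step_arm --increments "0.2 0 0.05 0 0 0; 0.2 0 0 0 0 0; 0.2 0 0 0 0 0; 0 0 0 0 0 0"

```text
time: 7.85
tool_pos: [0.6115, 0.0731, 0.0503]
ee_rot: [3.141, 0.007, -0.283]
wrist_force: [-10.1, 2.1, 8.7]
width: 0.0472
```

>>> step_arm --increments "0.2 0 0 0 0 0; 0.2 0 0 0 0 0; 0 0 0 0 0 0"

```text
time: 8.15
tool_pos: [0.6115, 0.0731, 0.0503]
ee_rot: [3.14, 0.015, -0.283]
wrist_force: [-19.6, 5.3, 14.5]
width: 0.0469
```

Run:
```python
from h import *
o=get_obs();w=snapshot("wrist");s=snapshot("side")
print({k:np.round(o[k],4) for k in("time","tool_pos","ee_rot","wrist_force","wrist_torque","width")})
import json;json.dump({k:list(o[k]) for k in("tool_pos","ee_rot")},open("o5.json","w"))
a=np.hstack([cv2.resize(w[0:320,190:470],None,fx=1.5,fy=1.5),cv2.resize(s[160:320,200:326],None,fx=3,fy=3)])
cv2.imwrite("pics/w5.png",np.clip(a[:,:,::-1]*1.4,0,255).astype('uint8')[:, :800])
```

```text
{'time': np.float64(8.15), 'tool_pos': array([0.6115, 0.0731, 0.0503]), 'ee_rot': array([ 3.14  ,  0.0154, -0.2835]), 'wrist_force': array([-19.6032,   5.3294,  14.533 ]), 'wrist_torque': array([ 0.8635,  3.6957, -0.4046]), 'width': np.float64(0.0469)}
```

View pics/w5.png

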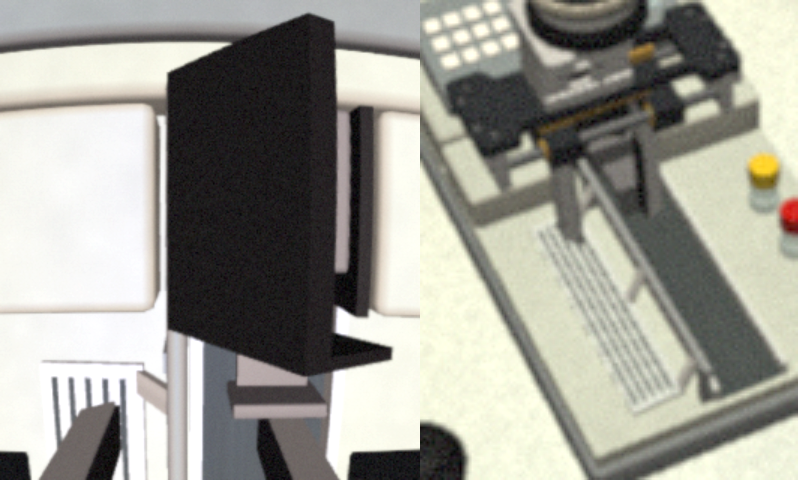

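The TCP stopped at reader x ≈ -42 mm (finger front ≈ -34 mm) while the force rose to 20 N. The torque-to-force ratio puts the contact at the tip, so the carrier is at the stop. I draw back, then lift.

>>> step_arm --increments "-0.8 0 0 0 0 0; -1 0 0 0 0 0; -1.5 0 0 0 0 0; -1 0 0 0 0 0; 0 0 -0.5 0 0 0"

```text
time: 8.75
tool_pos: [0.5755, 0.0836, 0.0546]
ee_rot: [3.141, 0.001, -0.283]
wrist_force: [-0.2, 0.8, 0.8]
width: 0.0469
```

>>> step_arm --increments "0 0 -1 0 0 0; 0 0 -1.5 0 0 0; 0 0 -2.5 0 0 0; 0 0 -3.5 0 0 0; 0 0 -3.5 0 0 0"

```text
time: 9.25
tool_pos: [0.5765, 0.0829, 0.1763]
ee_rot: [3.141, 0.001, -0.283]
wrist_force: [0.7, 0.3, -0.1]
width: 0.0471
```

>>> step_arm --increments "-3 0 -3 0 0 0; -3.5 0 -2 0 0 0; -3.5 0 0 0 0 0; 0 0 0 0 0 0; 0 0 0 0 0 0"

```text
time: 9.75
tool_pos: [0.4809, 0.1111, 0.2259]
ee_rot: [-3.142, -0.002, -0.283]
wrist_force: [0.6, 0.0, 0.2]
width: 0.0473
```

Run:
```python
from h import *
import json
o=get_obs();w=snapshot("wrist");t=snapshot("side")
print({k:np.round(o[k],4) for k in("time","tool_pos","ee_rot","wrist_force","width")})
json.dump({k:list(o[k]) for k in("tool_pos","ee_rot")},open("o6.json","w"))
a=np.hstack([cv2.resize(w[0:320,220:480],None,fx=1.5,fy=1.5),cv2.resize(t[140:300,200:336],None,fx=3,fy=3)])
cv2.imwrite("pics/w6.png",np.clip(a[:,:,::-1]*1.4,0,255).astype('uint8')[:, :800])
```

```text
{'time': np.float64(9.75), 'tool_pos': array([0.4809, 0.1111, 0.2259]), 'ee_rot': array([-3.1415e+00, -1.7000e-03, -2.8280e-01]), 'wrist_force': array([0.608 , 0.0008, 0.192 ]), 'width': np.float64(0.0473)}
```

View pics/w6.png

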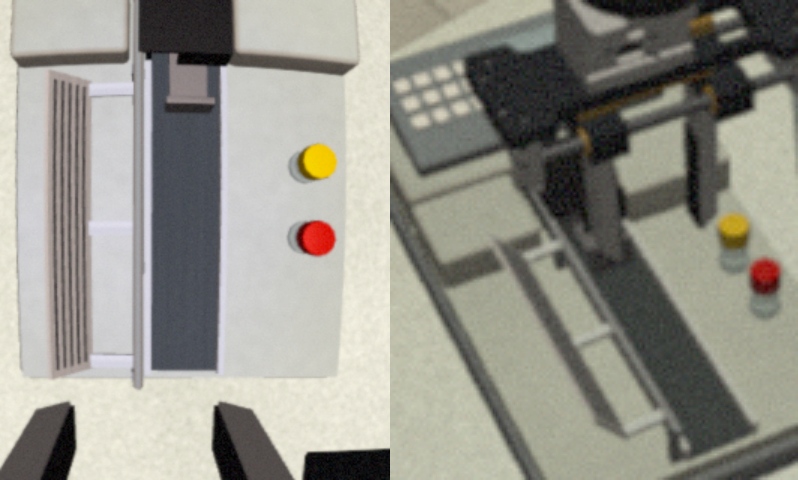

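The flap is shut (near edge at crop row about 60), and only the tongue and end plate show, with the plate's rear edge at crop (190,104). Vials stand. I check the carrier's distance from the mouth.

Run:
```python
from h import *
import json
o={k:np.array(v) for k,v in json.load(open("o6.json")).items()}
P=lambda u,v,z:onz("wrist",[220+u/1.5,v/1.5],z,o)[0]
y=-.283;X=np.array([np.cos(y),np.sin(y)]);Y=np.array([-X[1],X[0]]);m=np.array([.644,.0335])
for k,a in dict(plate=(190,103,.068),flapN=(186,56,.074),front=(184,371,.04),ppFar=(52,72,.103)).items():
    p=P(*a);print(k,p.round(4),((p[:2]-m)@X).round(4),((p[:2]-m)@Y).round(4))
print(close_job())
```

```text
plate [0.6126 0.0433 0.068 ] -0.0329 0.0006
flapN [0.6409 0.0378 0.074 ] -0.0041 0.0032
front [0.4467 0.0921 0.04  ] -0.2058 0.0012
ppFar [0.6448 0.1151 0.103 ] -0.022 0.0785
the job is handed in; nothing more can be done
None
```

The carrier is home in the photometer, the flap has sprung shut behind it, and the job is handed in. No verdict was reported.

**What I did:** I pressed the press plate down with the left fingertip, holding the flap at about 0.95 rad. With the right fingertip I pushed the small grey carrier by its end plate along the tray. It stopped against something firm: the arm stayed put while the push force rose to about 20 N. I then drew back, lifted, and let the flap close. This took about 10 s of the 38 s allowed.

**Last checks:**
- **Carrier:** its end plate measured at reader x = -32.9 mm, y = 0.6 mm; home is -33 mm.
- **Flap:** it is seen shut, with the press plate back up on its slope.
- **Surroundings:** both vials are standing where they were. The other bystanders were not in the last crop, but the arm kept well clear of them. The gripper is clear, with about 0 N on the wrist.

**Deviation:** during the first press, the plate dragged the finger sideways, with about 20 N lateral and 20 N vertical. I relaxed this before pushing, and the forces stayed well under the limits.

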